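# Stand the keeled-over tin and chopping board back up

### The job

The tall storage tin has keeled over against the dish drainer, and the chopping board has flopped forward onto the squat jar. With the fingertips push the tin back up so that it stands flat on its base on the same spot, and push the board back up until it leans against the bread bin behind it, in whichever order you like. Only push, and gently: do not pinch, lift or drag the tin or the board, and leave the jar and the other things standing where they are.

Things in the scene. Friction and masses are not known exactly. Their poses are not given: they have to be found in the camera images.
- tin: Tall closed steel tin with lid, a box 75 (its x) x 105 (y) x 180 mm (z, base to lid), 0.3-0.55 kg. Leans about 38 deg from upright over its +x bottom edge, its +x side on the top of the drainer's front wall, lid end over the tub. Origin: centre of its base; z from base to lid; +x side faces the drainer and, leaning, downward.
- tin_foot (a point): middle of the tin's +x bottom edge (37.5, 0, 0 mm in the tin's frame), on the worktop at the start. Pushed at the lid end away from the drainer the tin pivots on this edge and hardly slips; within about 22 degrees of upright it drops onto its base by itself
- tin_top (a point): middle of the tin's +x lid edge (37.5, 0, 180 mm in the tin's frame), the low edge of the lid end, about 142 mm above the worktop and 33 mm inside the drainer's front wall at the start
- board: Wooden chopping board 16 mm thick (its x), 280 long (y), 190 high standing on its long edge (z), a 40 x 90 mm hand slot near its +y end, 0.4-0.65 kg. Flopped forward (to its -x) about 25 deg from upright, its -x face on the jar's rear rim, lower edge on the worktop. Origin: centre of the lower edge face; z from lower to upper edge; +x to the bread bin.
- board_foot (a point): middle of the board's lower edge on the bread-bin side (8, 0, 0 mm in the board's frame), about 45 mm in front of the bin. Pushed at the upper edge towards the bin the board pivots on its lower -x edge; it can balance upright, and once over 5 deg past upright it falls back against the bin and stays, leaning at about 14 degrees
- board_top (a point): middle of the board's upper edge on the bread-bin side (8, 0, 190 mm in the board's frame); this edge meets the bin's front when the board leans back. The upper edge on the robot side (-8, 0, 190 mm) is about 172 mm above the worktop at the start
- drainer: Grey plastic dish drainer, open tub 300 (x) x 380 (y) x 100 mm high, walls 6 mm, fixed. Origin: centre of its underside; front wall (outer face x = -150 mm) faces the robot. Plates on edge (to 180 mm high), a bowl and a mug stand in it more than 110 mm behind the front wall; the front strip is empty.
- breadbin: White box-shaped bread bin with wooden lid, 220 (x) x 320 (y) x 200 mm high, fixed. Origin: centre of its underside; its plain front (x = -110 mm) faces the robot, turned by its yaw.
- jar: Squat white stoneware jar with flat lid, 90 mm across, 115 mm high, 0.75 kg, loose; the board rests on it. Origin: centre of its base. Must stay put.
- mug: white mug, 80 mm across, 92 mm high, handle to its +y, loose, beside the tin; origin: centre of its base. Must stay put.
- tumbler: glass tumbler, 66 mm across, 120 mm high, loose, beside the board; origin: centre of its base. Must stay put.
- soap: yellow washing-up bottle, 64 mm across, 200 mm high, loose; origin: centre of its base. Must stay put.
- coffee: brown glass jar with brass lid, 80 mm across, 125 mm high, loose; origin: centre of its base. Must stay put.
- salt: clear glass jar with brass lid, 68 mm across, 105 mm high, loose; origin: centre of its base. Must stay put.
- beaker: orange plastic beaker, 76 mm across, 110 mm high, loose; origin: centre of its base. Must stay put.

How it is judged:
By the outcome, as a careful person would: the job done as asked, in the order asked, and still so for the second after the job is handed in, with the robot touching nothing.
It also fails if it takes over 58 s, if anything falls off the work surface, if the arm or the gripper's body presses on something with over 40 N, if the wrist force passes 120 N, or if a joint passes its speed limit or range.

### The arm

A 7-joint arm with a two-finger parallel gripper is mounted at the origin on the work surface. World frame = base frame: x ahead of the robot, y to its left, z up, the work surface at z = 0. Lengths are in m, angles in rad, forces in N, time in s.
With the tool pointing down it reaches from about 0.4 to 0.85 m from the base axis. Payload 10.4 kg.
Tool frame: the origin (TCP) lies midway between the tips of the shut fingers; the grasp point (between the pads) lies r.grip_point_offset behind it (r.grip_point_offset is the distance from the TCP to the grasp point, in m); z points along the fingers, y is the line along which they close (so a half turn about z gives the same grasp; the last joint's range is limited). The gripper opens to 87 mm and grips with 3 to 60 N. Pads are 19 mm wide; open, the fingers measure 117 mm over their backs; the gripper's body (75 mm by 190 mm) begins 51 mm behind the grasp point.
Start: joints at [-1.124, 0.332, -0.065, 1.46, 0.022, 1.35, -0.088], TCP at [0.283, 0.557, 0.223] pointing down, gripper open.
Joint ranges: [-2.6, 2.6], [-0.5, 2.12], [-1.47, 1.34], [0.16, 2.42], [-1.27, 4.41], [0.06, 2.06], [-2.6, 2.6]. Speed limits (rad/s): [2.22, 2.22, 2.79, 2.79, 3.14, 3.14, 3.14].

### API

Orientations are given as a unit quaternion [x, y, z, w].
In Python, from bench import r gives the robot as it stands.
- The arm moves only by the tool play_rows, never from a script. Its arguments are lists of equal length, an entry for each row: "claw": the closure, from 0 (fully open) to 1 (shut); "delta_pos": the shift along the tool's x, y, z scaled (see below), a list of three; "delta_rot": the turn, a rotation vector about the tool's x, y, z scaled (see below), a list of three. A call has 1 to 8 rows; each row shifts and turns the commanded pose from where the row before left it, along the tool's axes as they then stand; what a row does not reach is not made up. The controller multiplies each number of a shift by 200 mm and each number of a turn by pi rad. A row lasts 1/10 s, in which the tool goes at most 50 mm and 8.59 degrees, less where a joint would pass 70% of its speed; a pose out of reach is approached as far as the arm can. A call with a number of a shift or a turn outside -1 to 1 is refused whole. A call with a gripper value outside its range is refused whole. The fingers move at their own pace and stop on an object; "squeeze" is the grip in N (left out, the last holds). Time passes only in rows, so rows that do not move let the fingers close. It gives the time, the measured TCP pose, the force, the opening and the grip force at its end, in the units of the state.
- r.read_state(): the state, without advancing time (a new reading comes with each control period).
- r.camera(name): name is "side" or "top" or "wrist"; returns a dict with "pixels" (400x640x3 uint8, red, green, blue), "camera_matrix" (3x3 intrinsics, pixels), "D" ([k1, k2, p1, p2, k3] as OpenCV has them; the pictures are not rectified), "cam_to_world" (4x4, takes a point from camera to world coordinates); the wrist camera has in their place "hand_eye" (4x4, takes a point from camera to tool coordinates, whose origin is the TCP and whose axes are the flange's). Camera axes: x right, y up, looking along -z (the intrinsics and any distortion apply to the point x, -y, -z); pixel columns grow to the right and rows downward; lengths in m; the calibration is good to about 2 mm. A picture is of the moment at which its call begins: read the wrist's pose just before it. There is no depth.
- r.close_job(): hands the job in; it is judged then, once.
The state is a dict: "time": time; "joint_positions": joint angles; "joint_vel": joint speeds; "joint_torque": joint torques, N m; "ee_pos": TCP position; "eef_rot": TCP orientation; "ft_force": force on the tool from outside, world axes, zero at the start; "torque": the same for the moment, N m; "width": finger opening in m; "grip_force": force on a finger pad.
Only numpy, scipy, OpenCV 4.12 (cv2) and the standard library are available. Lean on these libraries where they do the work, as an engineer would, in place of code of your own. Each camera call takes 0.05 s, during which the arm holds its last target. There are 200 camera calls.

## Working session

There is one attempt and no reset: what is moved stays moved. The work goes in short steps, Python scripts to look and compute and a tool call to move; the robot and the scene stay as the last step left them, time stands still between calls to the robot, and variables do not carry over. Pictures are saved under pics/ and viewed, at most 10 in all, crops included, and the job is handed in when it is done.

Besides the shell and the picture viewer there is one more tool, called after "Call:" in YAML: its name, and indented under it one key for each argument. play_rows: Moves the arm, as the interface text tells. Shifts and turns lie within -1 to 1; 1 stands for 200 mm of shift or pi rad of turn. Its arguments: {"type":"object","properties":{"claw":{"type":"array"},"delta_pos":{"type":"array"},"delta_rot":{"type":"array"},"squeeze":{"type":"number"}},"required":["claw","delta_pos","delta_rot"]}

```bash
mkdir -p pics; cat > h.py <<'E'
import numpy as np, cv2
from bench import r
from scipy.spatial.transform import Rotation as R
def shot(name,fn=None):
    s=r.read_state(); c=r.camera(name)
    if fn: cv2.imwrite('pics/'+fn,cv2.cvtColor(c['pixels'],cv2.COLOR_RGB2BGR))
    c['T']=np.array(c['cam_to_world']) if 'cam_to_world' in c else None
    if c['T'] is None:
        T=np.eye(4);T[:3,:3]=R.from_quat(s['eef_rot']).as_matrix();T[:3,3]=s['ee_pos'];c['T']=T@np.array(c['hand_eye'])
    return c
def ray(c,uv):
    p=cv2.undistortPoints(np.array([[uv]],float),np.array(c['camera_matrix']),np.array(c['D']))[0,0]
    d=c['T'][:3,:3]@np.array([p[0],-p[1],-1]);return c['T'][:3,3],d/np.linalg.norm(d)
def onz(c,uv,z):
    o,d=ray(c,uv);return o+d*(z-o[2])/d[2]
def tri(c1,u1,c2,u2):
    o1,d1=ray(c1,u1);o2,d2=ray(c2,u2)
    t=np.linalg.lstsq(np.c_[d1,-d2],o2-o1,rcond=None)[0]
    a=o1+t[0]*d1;b=o2+t[1]*d2;return (a+b)/2,np.linalg.norm(a-b)
def proj(c,P):
    q=(np.linalg.inv(c['T'])@np.r_[P,1])[:3];q=q*[1,-1,-1]
    return cv2.projectPoints(q[None],np.zeros(3),np.zeros(3),np.array(c['camera_matrix']),np.array(c['D']))[0][0,0]
E
python3 - <<'E'
from h import *
np.set_printoptions(precision=3,suppress=True)
for n in('top','side'):
    c=shot(n,n+'0.png');print(n,c['T'][:3,3],-c['T'][:3,2])
s=r.read_state();print(s['time'],s['ee_pos'],s['eef_rot'],s['width'],r.grip_point_offset)
print(R.from_quat(s['eef_rot']).as_matrix())
E
```

```text
top [0.411 0.016 1.793] [ 0.069 -0.013 -0.998]
side [-0.261 -1.251  1.078] [ 0.449  0.709 -0.544]
0.1 [0.283 0.557 0.222] [ 0.233  0.973 -0.001 -0.   ] 0.08694360694813441 0.0187
[[-0.892  0.453 -0.001]
 [ 0.453  0.892 -0.001]
 [-0.    -0.001 -1.   ]]
```

View pics/top0.png

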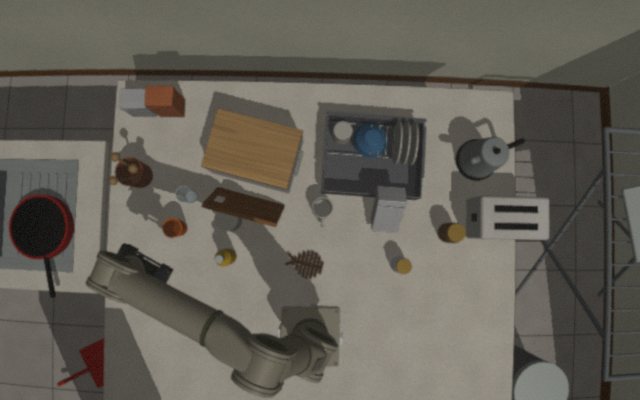

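View pics/side0.png

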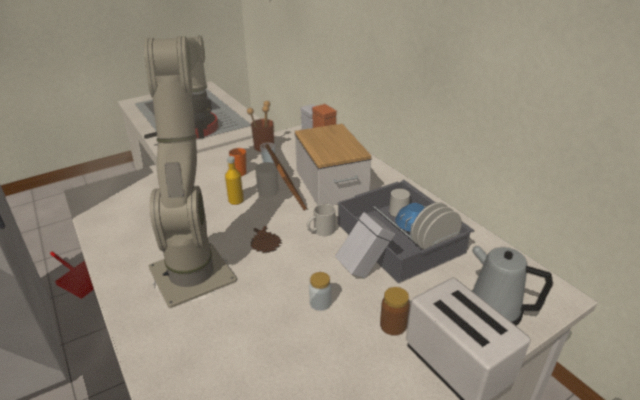

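The top view (x up, y left) shows the tin at about (389,209), the board at (243,206) with the jar under it at (232,222), the tumbler at (186,194), the mug at (321,207), the soap at (225,257) and the bread bin lid at (252,148). I'll enlarge these areas.

```bash
python3 - <<'E'
import cv2,numpy as np
t=cv2.imread('pics/top0.png');s=cv2.imread('pics/side0.png')
def cr(i,x,y,w,h,W,H):
    c=cv2.resize(i[y:y+h,x:x+w],(W,H),interpolation=cv2.INTER_CUBIC);c=np.clip(c*1.4,0,255).astype(np.uint8)
    k=W/w
    for g in range(x-x%10+10,x+w,10):cv2.line(c,(int((g-x)*k),0),(int((g-x)*k),5 if g%50 else 12),(0,0,255),1)
    for g in range(y-y%10+10,y+h,10):cv2.line(c,(0,int((g-y)*k)),(5 if g%50 else 12,int((g-y)*k)),(0,0,255),1)
    return c
a=np.vstack([np.hstack([cr(t,350,175,80,60,400,300),cr(t,190,170,120,90,400,300)]),np.hstack([cr(s,320,195,100,75,400,300),cr(s,220,120,120,90,400,300)])])
cv2.imwrite('pics/comp.png',a)
E
```

```text
(no output)
```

View pics/comp.png

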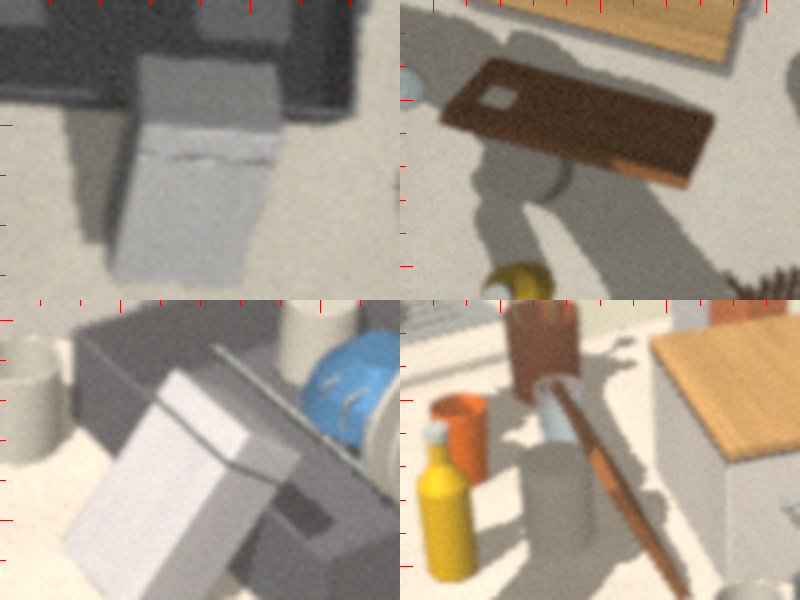

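```bash
cat > m.py <<'E'
from h import *
np.set_printoptions(precision=4,suppress=True)
c=shot('top');s=shot('side')
T=lambda x,y:(350+x/5,175+y/5)
B=lambda x,y:(190+(x-400)/3.3333,170+y/3.3333)
for n,p,z in[('low+y',T(138,57),.142),('low-y',T(275,65),.142),('hi+y',T(143,122),.188),('hi-y',T(283,130),.188),('bb+y',T(113,273),.046),('bb-y',T(243,287),.046)]:print(n,onz(c,p,z))
for n,p,z in[('bt+y',B(440,122),.172),('bt-y',B(687,188),.172),('bf+y',B(490,58),.007),('bf-y',B(715,118),.007),('binF+y',(202,167),.2),('binF-y',(289,188),.2),
 ('mug',(321,205),.092),('tumb',(186,193),.12),('soap',(222,258),.19),('jar',B(520,165),.1),('drR',(422,198),.1),('drL',(322,197),.1),('salt',(403,266),.105),('coffee',(452,231),.125)]:print(n,onz(c,p,z))
S=lambda x,y:(320+x/4,195+(y-300)/4)
for n,a,b in[('hi+y',T(143,122),S(177,370)),('hi-y',T(283,130),S(248,433)),('low-y',T(275,65),S(300,457))]:print(n,tri(c,a,s,b))
S2=lambda x,y:(220+(x-400)/3.3333,120+(y-300)/3.3333)
print('bt+y',tri(c,B(440,122),s,S2(553,383)))
E
python3 m.py
```

```text
low+y [ 0.5872 -0.2351  0.142 ]
low-y [ 0.584  -0.3374  0.142 ]
hi+y [ 0.5355 -0.2324  0.188 ]
hi-y [ 0.5324 -0.3339  0.188 ]
bb+y [ 0.4283 -0.2327  0.046 ]
bb-y [ 0.4197 -0.3348  0.046 ]
bt+y [0.4944 0.4031 0.172 ]
bt-y [0.4301 0.1327 0.172 ]
bf+y [0.5811 0.3854 0.007 ]
bf-y [0.5161 0.1137 0.007 ]
binF+y [0.6346 0.4026 0.2   ]
binF-y [0.567 0.089 0.2  ]
mug [ 0.5161 -0.0288  0.092 ]
tumb [0.5464 0.4783 0.12  ]
soap [0.3128 0.3203 0.19  ]
jar [0.4519 0.3273 0.1   ]
drR [ 0.552  -0.4123  0.1   ]
drL [ 0.5459 -0.0316  0.1   ]
salt [ 0.2938 -0.3417  0.105 ]
coffee [ 0.4288 -0.5217  0.125 ]
hi+y (array([ 0.5351, -0.2324,  0.1852]), np.float64(0.0014770565237721032))
hi-y (array([ 0.5308, -0.3331,  0.186 ]), np.float64(0.004225472236472004))
low-y (array([ 0.5829, -0.3366,  0.1427]), np.float64(0.0023673872759660676))
bt+y (array([0.4946, 0.4019, 0.1759]), np.float64(0.0010150335640095925))
```

The two views agree to 2–4 mm. The middle of the tin's low lid edge is at about (0.586, -0.286, 0.142), with yaw about -2°. The middle of the board's robot-side upper edge is at (0.462, 0.268, 0.172), with yaw about -13.4°. I'll do the board first.

Call:
play_rows:
  claw: [1, 1, 1, 1, 1, 1, 1, 1]
  delta_pos:
    - [0, 0, -0.15]
    - [0, 0, -0.15]
    - [-0.14, -0.17, 0]
    - [-0.14, -0.17, 0]
    - [-0.14, -0.17, 0]
    - [-0.14, -0.17, 0]
    - [-0.14, -0.17, 0]
    - [-0.14, -0.17, 0]
  delta_rot:
    - [0, 0, -0.0375]
    - [0, 0, -0.0375]
    - [0, 0, 0]
    - [0, 0, 0]
    - [0, 0, 0]
    - [0, 0, 0]
    - [0, 0, 0]
    - [0, 0, 0]
  squeeze: 5

```text
time: 1.0
ee_pos: [0.3995, 0.3181, 0.2826]
eef_rot: [0.117, 0.993, 0.0, 0.0]
ft_force: [0.4, -0.1, -0.6]
width: 0.0312
grip_force: 0.0
```

```bash
cat > d.py <<'E'
import sys
from h import *
np.set_printoptions(precision=4,suppress=True)
s=r.read_state();M=R.from_quat(s['eef_rot']).as_matrix()
print(s['time'],np.array(s['ee_pos']),'ytool',M[:,1],'ztool',M[:,2],'F',np.array(s['ft_force']),s['width'])
t=np.array([float(v) for v in sys.argv[1:4]]);print('units',M.T@(t-s['ee_pos'])/.2)
E
python3 d.py .4185 .278 .155
```

```text
1.0 [0.3995 0.3181 0.2826] ytool [0.2321 0.9727 0.0003] ztool [ 0.0001  0.0003 -1.    ] F [ 0.4047 -0.0918 -0.6179] 0.031238529119923863
units [-0.139  -0.1731  0.6378]
```

Call:
play_rows:
  claw: [1, 1, 1, 1, 1, 1, 1]
  delta_pos:
    - [-0.07, -0.087, 0]
    - [-0.07, -0.087, 0]
    - [0, 0, 0.16]
    - [0, 0, 0.16]
    - [0, 0, 0.16]
    - [0, 0, 0.15]
    - [0, 0, 0]
  delta_rot:
    - [0, 0, 0]
    - [0, 0, 0]
    - [0, 0, 0]
    - [0, 0, 0]
    - [0, 0, 0]
    - [0, 0, 0]
    - [0, 0, 0]

```text
time: 1.7
ee_pos: [0.4162, 0.278, 0.153]
eef_rot: [0.117, 0.993, -0.002, -0.002]
ft_force: [-0.3, -0.8, -0.5]
width: 0.0008
grip_force: 0.0
```

```bash
python3 d.py .4185 .278 .155; python3 -c "
from h import *
shot('side','s1.png');a=cv2.imread('pics/s1.png')[100:250,200:400];cv2.imwrite('pics/s1c.png',cv2.resize(a,(800,600)))"
```

```text
1.7 [0.4162 0.278  0.153 ] ytool [ 0.2319  0.9727 -0.0054] ztool [-0.0051 -0.0043 -1.    ] F [-0.3372 -0.8378 -0.5377] 0.0007994663189743843
units [-0.0113  0.0028 -0.0103]
```

View pics/s1c.png

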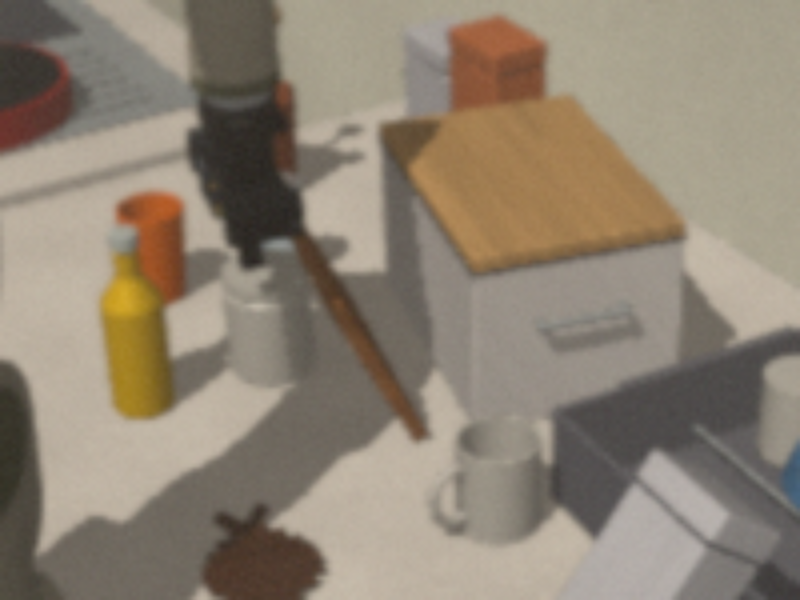

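The fingertips (255,255 in the crop) are above the jar and in front of the board, with everything undisturbed. I'll push slowly now.

Call:
play_rows:
  claw: [1, 1, 1, 1, 1, 1, 1, 1]
  delta_pos:
    - [-0.05, 0, 0]
    - [-0.05, 0, 0]
    - [-0.05, 0, 0]
    - [-0.03, 0, 0]
    - [-0.03, 0, 0]
    - [-0.03, 0, 0]
    - [-0.03, 0, 0]
    - [-0.03, 0, 0]
  delta_rot:
    - [0, 0, 0]
    - [0, 0, 0]
    - [0, 0, 0]
    - [0, 0, 0]
    - [0, 0, 0]
    - [0, 0, 0]
    - [0, 0, 0]
    - [0, 0, 0]

```text
time: 2.55
ee_pos: [0.477, 0.2656, 0.1565]
eef_rot: [0.117, 0.993, 0.0, 0.0]
ft_force: [-0.0, 0.4, 0.7]
width: -0.0001
grip_force: 0.2
```

Call:
play_rows:
  claw: [1, 1, 1, 1, 1, 1, 1, 1]
  delta_pos:
    - [-0.03, 0, 0]
    - [-0.03, 0, 0]
    - [-0.03, 0, 0]
    - [-0.03, 0, 0]
    - [-0.03, 0, 0]
    - [-0.03, 0, 0]
    - [-0.03, 0, 0]
    - [-0.03, 0, 0]
  delta_rot:
    - [0, 0, 0]
    - [0, 0, 0]
    - [0, 0, 0]
    - [0, 0, 0]
    - [0, 0, 0]
    - [0, 0, 0]
    - [0, 0, 0]
    - [0, 0, 0]

```text
time: 3.35
ee_pos: [0.5237, 0.2544, 0.1565]
eef_rot: [0.117, 0.993, 0.0, -0.0]
ft_force: [0.6, -0.2, -0.1]
width: 0.0005
grip_force: 0.0
```

```bash
python3 d.py .543 .248 .155; python3 -c "
from h import *
shot('side','s2.png');a=cv2.imread('pics/s2.png')[100:250,200:400];cv2.imwrite('pics/s2c.png',cv2.resize(a,(800,600)))"
```

```text
3.35 [0.5237 0.2544 0.1565] ytool [0.2321 0.9727 0.0001] ztool [-0.      0.0001 -1.    ] F [ 0.5781 -0.2438 -0.0871] 0.00047152431047839665
units [-0.1012 -0.0086  0.0076]
```

View pics/s2c.png

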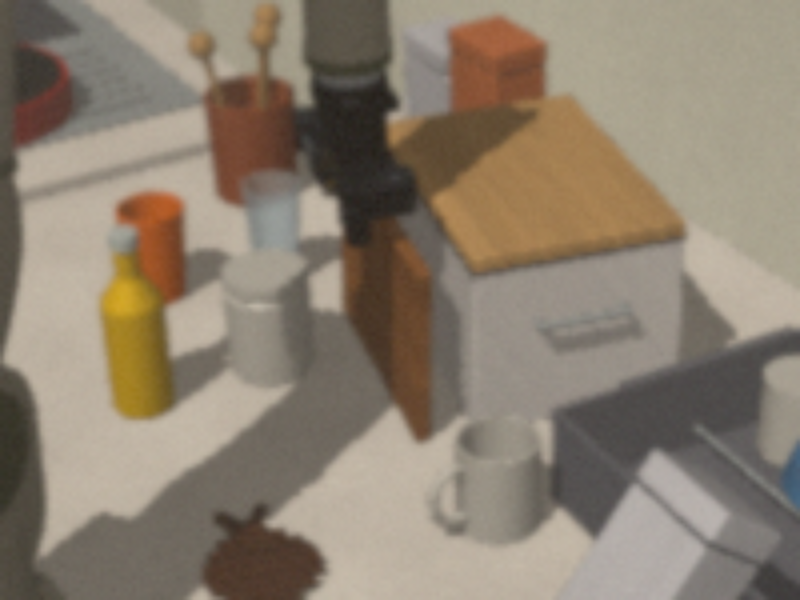

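The board is nearly upright (top edge at (430,265) in the crop, base at (425,435)), and the jar and the other things haven't moved. I'll push on past upright, slowly.

Call:
play_rows:
  claw: [1, 1, 1, 1, 1, 1, 1, 1]
  delta_pos:
    - [-0.02, 0, 0]
    - [-0.02, 0, 0]
    - [-0.02, 0, 0]
    - [-0.02, 0, 0]
    - [-0.02, 0, 0]
    - [-0.02, 0, 0]
    - [-0.02, 0, 0]
    - [0, 0, 0]
  delta_rot:
    - [0, 0, 0]
    - [0, 0, 0]
    - [0, 0, 0]
    - [0, 0, 0]
    - [0, 0, 0]
    - [0, 0, 0]
    - [0, 0, 0]
    - [0, 0, 0]

```text
time: 4.2
ee_pos: [0.551, 0.2477, 0.1565]
eef_rot: [0.117, 0.993, -0.0, 0.0]
ft_force: [0.9, 0.6, 0.3]
width: 0.0006
grip_force: 0.0
```

```bash
python3 d.py .46 .268 .155; python3 -c "
from h import *
shot('side','s3.png');a=cv2.imread('pics/s3.png')[100:250,200:400];cv2.imwrite('pics/s3c.png',cv2.resize(a,(800,600)))"
```

```text
4.2 [0.551  0.2477 0.1565] ytool [ 0.2326  0.9726 -0.0001] ztool [ 0.0002 -0.0001 -1.    ] F [0.8974 0.5585 0.2609] 0.0005900351117046154
units [ 0.4661 -0.007   0.0074]
```

View pics/s3c.png

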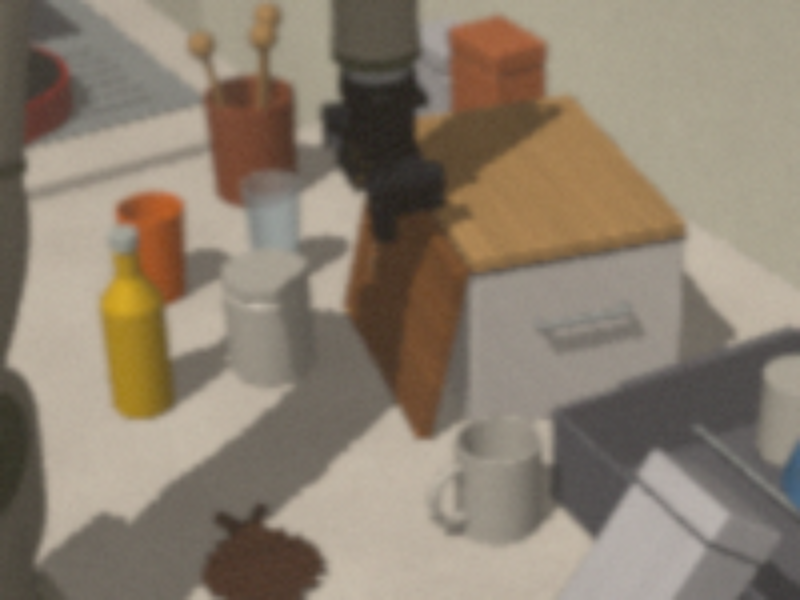

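The board now leans on the bin (top edge at (465,270) touching the bin front, foot unchanged at (425,435)). I'll back off, go up and head over to the tin.

Call:
play_rows:
  claw: [1, 1, 1, 1, 1, 1, 1]
  delta_pos:
    - [0.1, 0, 0]
    - [0.1, 0, 0]
    - [0, 0, -0.2]
    - [0, 0, -0.2]
    - [0, 0, -0.2]
    - [0, 0, 0]
    - [0, 0, 0]
  delta_rot:
    - [0, 0, 0]
    - [0, 0, 0]
    - [0, 0, 0]
    - [0, 0, 0]
    - [0, 0, -0.03]
    - [0, 0, -0.03]
    - [0, 0, 0]

```text
time: 4.95
ee_pos: [0.5118, 0.2576, 0.2777]
eef_rot: [0.022, 1.0, 0.001, 0.001]
ft_force: [-0.3, -0.3, -0.3]
width: 0.0003
grip_force: 0.0
```

```bash
python3 d.py .628 -.286 .27
```

```text
4.95 [0.5118 0.2576 0.2777] ytool [0.0439 0.999  0.0015] ztool [ 0.0017  0.0014 -1.    ] F [-0.2548 -0.3432 -0.2581] 0.0003315889714789385
units [-0.6999 -2.6898  0.0355]
```

Call:
play_rows:
  claw: [1, 1, 1, 1, 1, 1, 1, 1]
  delta_pos:
    - [-0.045, -0.17, 0]
    - [-0.045, -0.17, 0]
    - [-0.045, -0.17, 0]
    - [-0.045, -0.17, 0]
    - [-0.045, -0.17, 0]
    - [-0.045, -0.17, 0]
    - [-0.045, -0.17, 0]
    - [-0.045, -0.17, 0]
  delta_rot:
    - [0, 0, 0]
    - [0, 0, 0]
    - [0, 0, 0]
    - [0, 0, 0]
    - [0, 0, 0]
    - [0, 0, 0]
    - [0, 0, 0]
    - [0, 0, 0]

```text
time: 5.75
ee_pos: [0.5705, -0.019, 0.2753]
eef_rot: [0.024, 1.0, -0.0, -0.001]
ft_force: [0.1, -0.0, 0.4]
width: 0.0006
grip_force: 0.0
```

Call:
play_rows:
  claw: [1, 1, 1, 1, 1, 1, 1, 1]
  delta_pos:
    - [-0.045, -0.17, 0]
    - [-0.045, -0.17, 0]
    - [-0.045, -0.17, 0]
    - [-0.045, -0.17, 0]
    - [-0.045, -0.17, 0]
    - [-0.045, -0.17, 0]
    - [-0.045, -0.17, 0]
    - [0, 0, 0]
  delta_rot:
    - [0, 0, 0]
    - [0, 0, 0]
    - [0, 0, 0]
    - [0, 0, 0]
    - [0, 0, 0]
    - [0, 0, 0]
    - [0, 0, 0]
    - [0, 0, 0]

```text
time: 6.55
ee_pos: [0.6214, -0.2639, 0.2743]
eef_rot: [0.028, 1.0, -0.001, -0.002]
ft_force: [-0.4, -0.0, -0.2]
width: 0.0005
grip_force: 0.0
```

```bash
python3 d.py .628 -.286 .132
```

```text
6.55 [ 0.6214 -0.2639  0.2743] ytool [ 0.0553  0.9985 -0.0024] ztool [-0.0037 -0.0022 -1.    ] F [-0.4039 -0.0387 -0.1609] 0.0004950485704087124
units [-0.0417 -0.1069  0.7118]
```

Call:
play_rows:
  claw: [1, 1, 1, 1, 1, 1, 1]
  delta_pos:
    - [-0.01, -0.107, 0]
    - [0, 0, 0.14]
    - [0, 0, 0.14]
    - [0, 0, 0.14]
    - [0, 0, 0.14]
    - [0, 0, 0.14]
    - [0, 0, 0]
  delta_rot:
    - [0, 0, 0]
    - [0, 0, 0]
    - [0, 0, 0]
    - [0, 0, 0]
    - [0, 0, 0]
    - [0, 0, 0]
    - [0, 0, 0]

```text
time: 7.25
ee_pos: [0.6216, -0.2779, 0.1312]
eef_rot: [0.024, 1.0, 0.002, -0.004]
ft_force: [0.1, 0.7, 0.1]
width: 0.0003
grip_force: 0.0
```

```bash
python3 d.py .545 -.286 .14; python3 -c "
from h import *
shot('side','s4.png');a=cv2.imread('pics/s4.png')[150:300,300:500];cv2.imwrite('pics/s4c.png',cv2.resize(a,(800,600)))"
```

```text
7.25 [ 0.6216 -0.2779  0.1312] ytool [0.0476 0.9989 0.0028] ztool [-0.0079  0.0032 -1.    ] F [0.0841 0.6763 0.0663] 0.0002585068883269269
units [ 0.3808 -0.0588 -0.0409]
```

View pics/s4c.png

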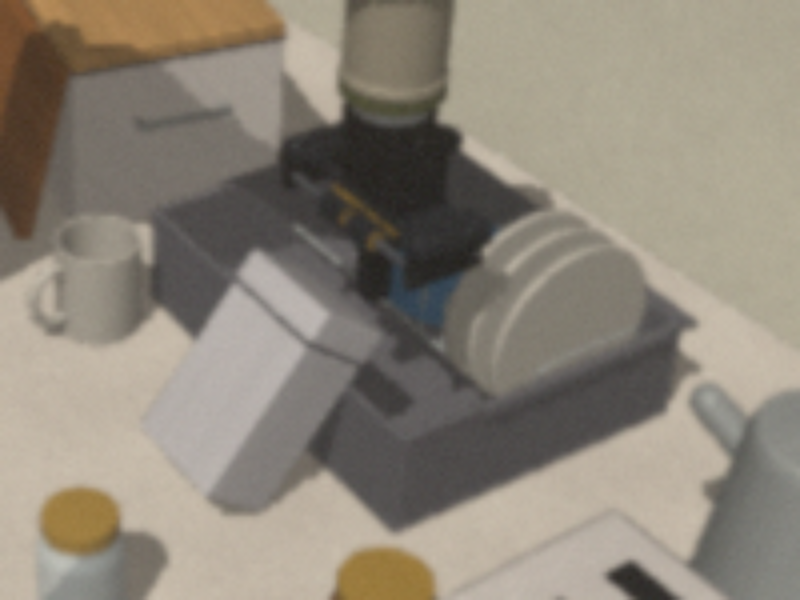

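The fingertips ((370,290) in the crop) are behind the tin's lid edge inside the tub, with nothing touched. I'll push back toward -x.

Call:
play_rows:
  claw: [1, 1, 1, 1, 1, 1, 1, 1]
  delta_pos:
    - [0.04, -0.035, 0]
    - [0.04, 0, 0]
    - [0.03, 0, 0]
    - [0.025, 0, -0.005]
    - [0.025, 0, -0.005]
    - [0.025, 0, -0.005]
    - [0.025, 0, -0.005]
    - [0.025, 0, -0.005]
  delta_rot:
    - [0, 0, 0]
    - [0, 0, 0]
    - [0, 0, 0]
    - [0, 0, 0]
    - [0, 0, 0]
    - [0, 0, 0]
    - [0, 0, 0]
    - [0, 0, 0]

```text
time: 8.1
ee_pos: [0.5764, -0.2845, 0.1416]
eef_rot: [0.023, 1.0, 0.0, -0.0]
ft_force: [0.2, -0.7, -0.4]
width: 0.0002
grip_force: 0.3
```

```bash
python3 d.py .545 -.286 .14; python3 -c "
from h import *
shot('side','s5.png');a=cv2.imread('pics/s5.png')[150:300,300:500];cv2.imwrite('pics/s5c.png',cv2.resize(a,(800,600)))"
```

```text
8.1 [ 0.5764 -0.2845  0.1416] ytool [0.0456 0.999  0.0002] ztool [-0.0001  0.0002 -1.    ] F [ 0.2378 -0.6545 -0.4119] 0.00018342866012463108
units [ 0.1567 -0.0145  0.0079]
```

View pics/s5c.png

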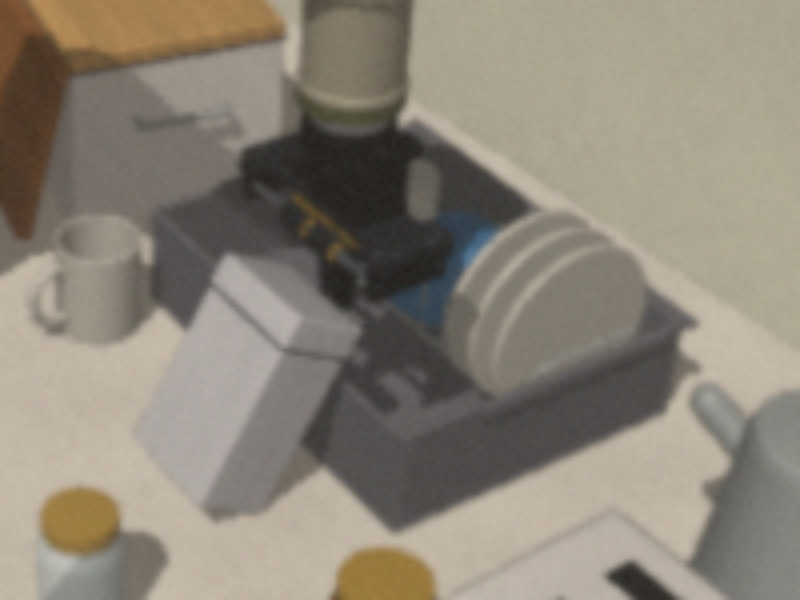

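The tin is rising (lid corner at (225,260)) with its foot in the same place. I'll keep going, more slowly.

Call:
play_rows:
  claw: [1, 1, 1, 1, 1, 1, 1, 1]
  delta_pos:
    - [0.02, 0, -0.003]
    - [0.02, 0, -0.003]
    - [0.02, 0, -0.003]
    - [0.02, 0, -0.003]
    - [0.015, 0, 0]
    - [0.015, 0, 0]
    - [0.015, 0, 0]
    - [0.015, 0, 0]
  delta_rot:
    - [0, 0, 0]
    - [0, 0, 0]
    - [0, 0, 0]
    - [0, 0, 0]
    - [0, 0, 0]
    - [0, 0, 0]
    - [0, 0, 0]
    - [0, 0, 0]

```text
time: 8.95
ee_pos: [0.5486, -0.2833, 0.1439]
eef_rot: [0.023, 1.0, 0.0, -0.0]
ft_force: [-0.1, 0.6, 0.6]
width: 0.0004
grip_force: 0.0
```

```bash
python3 d.py .545 -.286 .14; python3 -c "
from h import *
shot('side','s6.png');a=cv2.imread('pics/s6.png')[150:300,300:500];cv2.imwrite('pics/s6c.png',cv2.resize(a,(800,600)))"
```

```text
8.95 [ 0.5486 -0.2833  0.1439] ytool [0.0457 0.999  0.0001] ztool [-0.0001  0.0001 -1.    ] F [-0.068   0.6415  0.577 ] 0.00037724964388551643
units [ 0.0176 -0.0141  0.0193]
```

View pics/s6c.png

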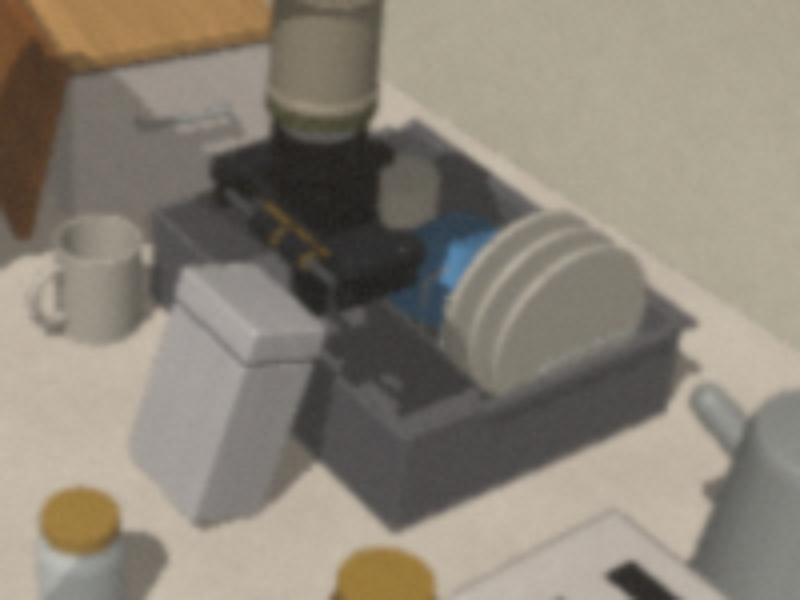

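The tin is about 20° from upright (lid corner at (180,285)), close to tipping by itself. A little more push, then wait.

Call:
play_rows:
  claw: [1, 1, 1, 1, 1, 1, 1, 1]
  delta_pos:
    - [0.015, 0, 0]
    - [0.015, 0, 0]
    - [0.015, 0, 0]
    - [0.015, 0, 0]
    - [0.015, 0, 0]
    - [0, 0, 0]
    - [0, 0, 0]
    - [0, 0, 0]
  delta_rot:
    - [0, 0, 0]
    - [0, 0, 0]
    - [0, 0, 0]
    - [0, 0, 0]
    - [0, 0, 0]
    - [0, 0, 0]
    - [0, 0, 0]
    - [0, 0, 0]

```text
time: 9.8
ee_pos: [0.5341, -0.2827, 0.1439]
eef_rot: [0.023, 1.0, 0.0, 0.0]
ft_force: [-0.4, -0.4, 0.0]
width: 0.0006
grip_force: 0.0
```

```bash
cat > cmp.py <<'E'
from h import *
import time
a=shot('side')['pixels'].astype(int);b=shot('side')['pixels'].astype(int)
roi=np.s_[190:300,325:395]
print('noise diff',abs(a-b)[roi].mean())
c=shot('side','s7.png')
# predicted pixels of an upright tin: foot (.475,-.286), yaw -2.3
y=np.deg2rad(-2.3);ex=np.array([np.cos(y),np.sin(y),0]);ey=np.array([-np.sin(y),np.cos(y),0])
F=np.array([.475,-.286,0])
im=cv2.resize(cv2.imread('pics/s7.png')[150:300,300:500],(800,600))
for dx in(-.075,0):
  for dy in(-.0525,.0525):
    for z in(0,.18):
      u=(proj(c,F+dx*ex+dy*ey+[0,0,z])-[300,150])*4;cv2.circle(im,tuple(int(v) for v in u),4,(0,0,255),1)
cv2.imwrite('pics/s7c.png',im)
E
python3 d.py .6 -.286 .14; python3 cmp.py
```

```text
9.8 [ 0.5341 -0.2827  0.1439] ytool [0.0455 0.999  0.0001] ztool [ 0.0001  0.0001 -1.    ] F [-0.3625 -0.4249  0.0212] 0.0005753343620750123
units [-0.3301 -0.0017  0.0197]
noise diff 2.4915584415584417
```

Call:
play_rows:
  claw: [1, 1, 1, 1, 1, 1, 1, 1]
  delta_pos:
    - [-0.1, 0, 0]
    - [-0.1, 0, 0]
    - [0, 0, -0.2]
    - [0, 0, -0.2]
    - [0, 0, -0.2]
    - [0, 0, -0.2]
    - [0, 0, 0]
    - [0, 0, 0]
  delta_rot:
    - [0, 0, 0]
    - [0, 0, 0]
    - [0, 0, 0]
    - [0, 0, 0]
    - [0, 0, 0]
    - [0, 0, 0]
    - [0, 0, 0]
    - [0, 0, 0]

```text
time: 10.75
ee_pos: [0.5742, -0.2847, 0.3046]
eef_rot: [0.023, 1.0, -0.0, 0.001]
ft_force: [-0.4, 0.2, -1.1]
width: 0.0006
grip_force: 0.0
```

```bash
python3 d.py .6 -.286 .14; python3 cmp.py; python3 - <<'E'
import cv2,numpy as np
from h import *
shot('top','t7.png')
a=cv2.imread('pics/s7c.png')[100:550,0:450]; b=cv2.imread('pics/s7.png')[100:220,215:320]
t=cv2.imread('pics/t7.png')[170:250,190:430]
o=np.zeros((600,800,3),np.uint8)
o[:333,:333]=cv2.resize(a,(333,333));o[:333,400:]=cv2.resize(b,(400,333))
o[334:,:]=cv2.resize(t,(800,266))
cv2.imwrite('pics/fin.png',o)
E
```

```text
10.75 [ 0.5742 -0.2847  0.3046] ytool [ 0.0457  0.999  -0.0004] ztool [ 0.0015 -0.0004 -1.    ] F [-0.4352  0.1916 -1.1177] 0.0006224573075155445
units [-0.1279 -0.0001  0.823 ]
noise diff 1.867878787878788
```

View pics/fin.png

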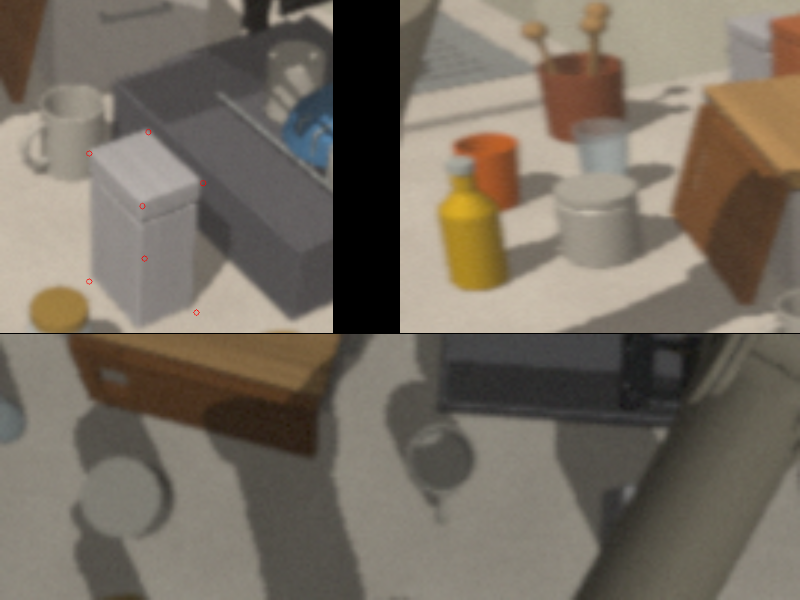

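The tin stands flat: its lid corners (90,160), (148,135) and (200,185) are within about 2 camera pixels of where I predicted they would be if it stood upright on its old spot. The board leans on the bin, and the jar, mug, tumbler, soap and beaker stand where they were. The robot is clear of everything, at z = 0.30.

```bash
python3 -c "
from bench import r
print(r.close_job())"
```

```text
the job is handed in; nothing more can be done
None
```

The job is handed in: the tin stands flat on its base within a few millimetres of its old spot, the board leans against the bread bin, and I saw nothing else shift in the final pictures, in which the coffee jar is out of frame and the salt only partly visible.

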